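Vent the barometer test pot, then hold its bayonet lid half-way to the lock

ROBOT

A 7-joint arm with a two-finger parallel gripper is mounted at the origin on the work surface. World frame = base frame: x ahead of the robot, y to its left, z up, the work surface at z = 0. Lengths are in m, angles in rad, forces in N, time in s.
With the tool pointing down it reaches from about 0.425 to 0.925 m from the base axis. Payload 6.8 kg.
Tool frame: the origin (TCP) lies at the very end of the fingers, on their centre line; the grasp point (between the pads) lies 19 mm behind it; z points along the fingers, x is the direction in which the jaws open and shut, and the axes are right-handed (so a half turn about z gives the same grasp; the last joint's range is limited). The gripper opens to 88 mm and grips with 3 to 60 N. Pads are 20 mm wide; open, the fingers measure 115 mm over their backs; the gripper's body (75 mm by 178 mm) begins 61 mm behind the grasp point.
Start: joints at [1.033, 0.477, 0.022, 1.555, -0.011, 1.109, -0.083], TCP at [0.281, -0.614, 0.223] pointing down, gripper open.
Joint ranges: [-2.96, 2.96], [-0.34, 2.1], [-1.41, 1.46], [0.24, 2.44], [-1.37, 4.51], [0.17, 1.92], [-2.96, 2.96]. Speed limits (rad/s): [2.39, 2.39, 3.14, 3.14, 3.14, 3.14, 3.14].

INTERFACE

Orientations are given as a unit quaternion [w, x, y, z].
In Python, from station import bot, vision gives the robot as it stands.
- The arm moves only by the tool carry_out, never from a script. Its argument "motion" is a list of rows, each a list of 5 numbers: the opening, from 0 (shut) to 1 (fully open), then the shift along the tool's x, y, z in mm, then the turn about the tool's z in rad. In form: [[jaw, tx, ty, tz, roll], ...]. A call has 1 to 10 rows; each row shifts and turns the commanded pose from where the row before left it, along the tool's axes as they then stand; what a row does not reach is not made up. A row lasts 1/12 s, in which the tool goes at most 41.7 mm and 7.16 degrees, less where a joint would pass 70% of its speed; a pose out of reach is approached as far as the arm can. A call is refused whole if a number of a shift passes 41.7 or a number of a turn 0.125, either way. A call with a gripper value outside its range is refused whole. The fingers move at their own pace and stop on an object; "squeeze" is the grip in N (left out, the last holds). Time passes only in rows, so rows that do not move let the fingers close. It gives the time, the measured TCP pose, the force and the opening at its end, in the units of the state.
- bot.get_state(): the state, without advancing time (a new reading comes with each control period).
- vision.read_camera(name): name is "scene" or "top" or "wrist"; returns a dict with "img" (384x512x3 uint8, blue, green, red), "camera_matrix" (3x3 intrinsics, pixels), "view" (4x4, takes a point from world to camera coordinates). Camera axes: x right, y down, z forward; pixel columns grow to the right and rows downward; lengths in m; the calibration is good to about 2 mm. A picture is of the moment at which its call begins. There is no depth.
- bot.close_job(): hands the job in, once; it reports no verdict.
The state is a dict: "clock": time; "joint_positions": joint angles; "dq": joint speeds; "joint_torque": joint torques, N m; "eef_pos": TCP position; "tool_rot": TCP orientation; "wrist_force": force on the tool from outside, world axes, zero at the start; "moment": the same for the moment, N m; "finger_gap": opening from 0.0 (shut) to 1.0 (fully open).
Only numpy, scipy, OpenCV 4.12 (cv2) and the standard library are available. Lean on these libraries where they do the work, as an engineer would, in place of code of your own. Each camera call takes 0.05 s, during which the arm holds its last target. There are 200 camera calls.

TASK

Vent the barometer test pot by swinging its sprung vent lever all the way to the stop and letting it spring back. Then put the bayonet lid on the pot so that it sits down on the rim, turn it clockwise (seen from above) to the half-way mark, 45 degrees, well short of the lock click, and finish while still gripping it there for the zero reading. Leave the other things on the bench where they are.

Things in the scene. Friction and masses are not known exactly. Their poses are not given: they have to be found in the camera images.
- lid_mid (a point): Loose aluminium lid, upright on the bench on its plug, 52 mm tall, 0.1 to 0.2 kg. Point on its axis, half-way up (26 mm above its underside). From below: plug 48 mm across, 16 mm long (lowest 4 mm tapered); round cap 76 mm across, 6 mm thick, top 4 mm below this point; upright grip fin. z up, x along the fin. A half turn gives the same lid.
- lid_fin (a point): Middle of the lid's grip fin, on the lid's axis, 37 mm above the lid's underside. The fin is 46 mm long (lid x), 12 mm thick (lid y) and stands 30 mm above the cap.
- lid_lug (a point): Middle of one of the lid's two equal lugs (this one at lid +x, 26.5 mm from the axis, 6.5 mm above the lid's underside; the other at -x), straight below the ends of the fin. Each is 10 mm wide, 5 mm tall and sticks out 9 mm from the plug.
- pot_mouth (a point): Centre of the steel test pot's mouth, at its rim, 60 mm above the bench; z up. Pot 82 mm across, fixed on a grey plate. Opening 55 mm across in a 4 mm thick collar with two slots, about 17 mm wide, at +x and -x. The lid enters with its fin along this x, lugs through the slots, until the cap rests on the rim (lid_mid then 10 mm above this point).
- half_mark (a point): The thin white half-way mark on the pot's shoulder, 46 mm from its axis, 45 degrees clockwise (from above) from the pot frame's +x; an equal one opposite. Wide marks: slots (0) and lock (90 degrees). The seated lid turns only clockwise, freely (lugs have 3 mm of play in height) until about 60 degrees, where sprung balls of the lock click begin; dead stop at 92.
- vent_lever (a joint): Angle of the sprung vent lever: 0 at rest, leaning 23 degrees from upright towards the pot frame's -x; it grows as the top swings towards the pot frame's +x; stop at 0.8 rad. The spring always drives it back to 0 (about 1.3 N at the knob at rest, 4.6 N at the stop).
- vent_knob (a point): Centre of the black ball knob, 22 mm across, on top of the vent lever (9 mm rod), 102 mm above the bench at rest. It stands 115 mm to the pot frame's +y side and moves 56 mm along the pot frame's +x to the stop.
- vent_hinge (a point): Middle of the lever's hinge, 72 mm from the knob, 36 mm above the bench, 115 mm along +y from the pot's axis; the hinge line is along the pot frame's y. Two aluminium cheeks, up to 46 mm above the bench, flank it.
- motor_bell: Bystander: gold-tone motor bell, 32 mm across, 31 mm tall with its shaft; origin at its underside.
- antenna_mount: Bystander: black plastic antenna mount, foot 44 by 34 mm, about 55 mm tall; origin at its underside.
- tweezer_case: Bystander: red tweezer case with ribbed grip, 135 mm (along its y) by 30 by 16 mm; origin at its underside.
- clip_stand: Bystander: spring clip on a round weighted foot (68 mm across) holding a small green circuit board, 120 mm tall; origin at its underside.
Mind the look-alikes: they are no part of the job. Of the things that look like the part that bears lid_mid, the smallest one is meant.

How it is judged:
By the outcome, as a careful person would: the job done as asked, in the order asked, and still so for the second after the job is handed in, while the arm keeps its last pose, push and grip.
It also fails if it takes over 67 s, if anything falls off the work surface, if the arm or the gripper's body presses on something with over 40 N, if the wrist force passes 120 N, or if a joint passes its speed limit or range.

## Working session

There is one attempt and no reset: what is moved stays moved. The work goes in short steps, Python scripts to look and compute and a tool call to move; the robot and the scene stay as the last step left them, time stands still between calls to the robot, and variables do not carry over. Pictures are saved under pics/ and viewed, about 8 in all and at most 12, crops included, and the job is handed in when it is done.

Besides the shell and the picture viewer there is one more tool, called as a command line: name --pt "numbers of a row" for each row, then --argument value for the rest. carry_out: Moves the arm, as the interface text tells. Its arguments: {"type":"object","properties":{"motion":{"type":"array","items":{"type":"array","items":{"type":"number"}}},"squeeze":{"type":"number"}},"required":["motion"]}

```bash
ls; mkdir -p pics
cat > h.py <<'E'
import numpy as np,cv2
from station import bot,vision
from scipy.spatial.transform import Rotation as R
def snap(cam,fn,crop=None,s=1):
    r=vision.read_camera(cam); im=r["img"]
    np.savez('last_%s.npz'%cam,**r)
    if crop: x0,y0,x1,y1=crop; im=im[y0:y1,x0:x1]
    if s!=1: im=cv2.resize(im,None,fx=s,fy=s,interpolation=cv2.INTER_CUBIC)
    cv2.imwrite('pics/'+fn,im); return r
def pix(r,u,v,z):
    K=np.array(r["camera_matrix"]);V=np.array(r["view"])
    C=-V[:3,:3].T@V[:3,3]; d=V[:3,:3].T@np.linalg.inv(K)@[u,v,1]
    return C+d*(z-C[2])/d[2]
def proj(r,p):
    K=np.array(r["camera_matrix"]);V=np.array(r["view"])
    q=K@(V[:3,:3]@np.array(p)+V[:3,3]); return q[:2]/q[2]
def st():
    s=bot.get_state(); m=R.from_quat(np.roll(s["tool_rot"],-1)).as_matrix()
    print(s["clock"],np.round(s["eef_pos"],4),"x",m[:,0].round(3),"z",m[:,2].round(3),"q",np.round(s["joint_positions"],2),"F",np.round(s["wrist_force"],1),"gap",s["finger_gap"]); return s,m
E
python3 - <<'E'
from h import *
st()
snap("top","top0.png",None,1.5); r=snap("scene","scene0.png",None,1.5)
E
```

```text
pics
0.0 [ 0.281  -0.6131  0.2217] x [ 0.417 -0.909 -0.002] z [-0.001  0.002 -1.   ] q [ 1.03  0.48  0.02  1.56 -0.01  1.11 -0.08] F [-1.1  0.9  0.6] gap 0.999313045240963
```

View pics/top0.png

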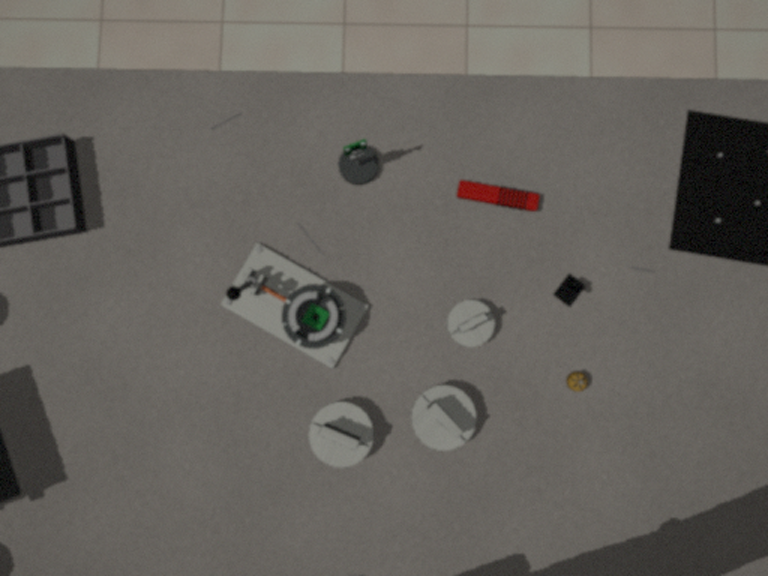

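View pics/scene0.png

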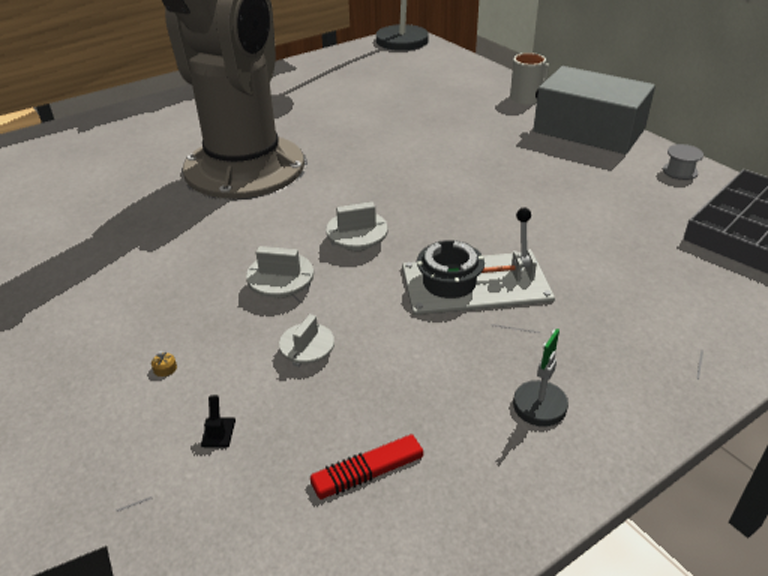

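The top view shows three lids, at (471,323), (444,417) and (341,435) in the 1.5x picture. The one at (471,323) is clearly the smallest, about 48 px across against 64, so it is the one meant. I'll confirm that and take pixel readings in an enlarged crop.

Run:
```python
from h import *
r=dict(np.load('last_top.npz'))
im=r["img"]
a=cv2.resize(im[155:255,140:250],None,fx=5,fy=5,interpolation=cv2.INTER_CUBIC)
b=cv2.resize(im[190:240,290:340],None,fx=5,fy=5,interpolation=cv2.INTER_CUBIC)
c=np.zeros((500,800,3),np.uint8); c[:,:550]=a; c[:250,550:]=b
s=dict(np.load('last_scene.npz'))
c[250:,550:]=cv2.resize(s["img"][200:250,178:228],None,fx=5,fy=5,interpolation=cv2.INTER_CUBIC)
cv2.imwrite('pics/crop1.png',cv2.convertScaleAbs(c,alpha=1.5))
for n,u,v,z in [("lid",471/1.5,323/1.5,.022),("lidB",444/1.5,417/1.5,.03),("lidC",341/1.5,435/1.5,.03),("pot",316/1.5,316/1.5,.06),("knob",233/1.5,293/1.5,.102)]:
    print(n,pix(r,u,v,z).round(4), pix(r,u+1,v,z).round(4),pix(r,u,v+1,z).round(4))
```

```text
lid [ 0.5243 -0.168   0.022 ] [ 0.5243 -0.1704  0.022 ] [ 0.5218 -0.168   0.022 ]
lidB [ 0.3752 -0.126   0.03  ] [ 0.3752 -0.1283  0.03  ] [ 0.3728 -0.126   0.03  ]
lidC [0.3434 0.0356 0.03  ] [0.3435 0.0333 0.03  ] [0.3411 0.0356 0.03  ]
pot [0.5285 0.0775 0.06  ] [0.5286 0.0751 0.06  ] [0.5262 0.0774 0.06  ]
knob [0.5585 0.1984 0.102 ] [0.5586 0.1962 0.102 ] [0.5563 0.1983 0.102 ]
```

View pics/crop1.png

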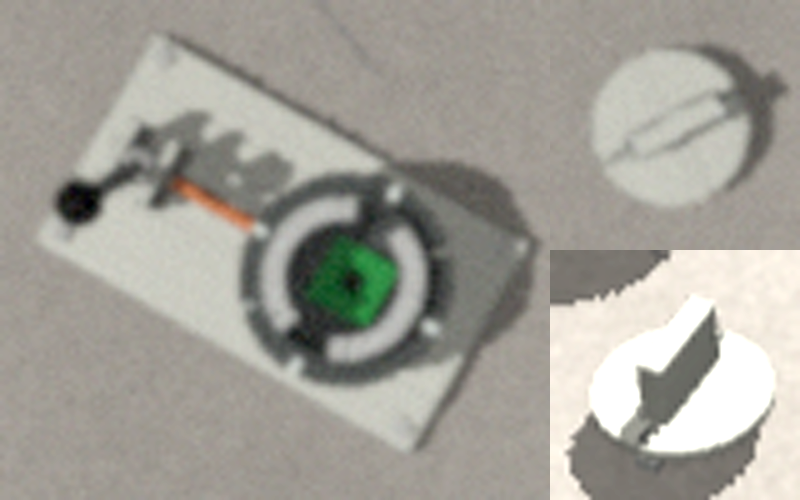

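The crop confirms it. The lid at crop (670,128) measures about 77 mm across and its fin lies along about -65°. The pot is at crop (345,278), with its slots along about -30°. The knob is at (78,202), on the pot's +y side. I'll go above the lid first.

carry_out --pt "1 -20 -27 0 0" --pt "1 -20 -27 0 0" --pt "1 -20 -27 0 0" --pt "1 -20 -27 0 0" --pt "1 -20 -27 0 0" --pt "1 -20 -27 0 0" --pt "1 -20 -27 0 0" --pt "1 -20 -27 0 0" --pt "1 -20 -27 0 0" --pt "1 -20 -27 0 0"

```text
clock: 0.93
eef_pos: [0.4437, -0.3177, 0.2225]
tool_rot: [0.0, 0.842, -0.54, -0.0]
wrist_force: [-0.1, 0.1, -0.4]
finger_gap: 1.0
```

carry_out --pt "1 -20 -27 0 0" --pt "1 -20 -27 0 0" --pt "1 -20 -27 0 0" --pt "1 -20 -27 0 0" --pt "1 0 0 0 -0.121" --pt "1 0 0 0 -0.121" --pt "1 0 0 0 -0.121" --pt "1 0 0 0 -0.121" --pt "1 0 0 0 -0.121" --pt "1 0 0 0 -0.121"

```text
clock: 1.77
eef_pos: [0.5079, -0.2014, 0.2223]
tool_rot: [-0.0, 0.979, -0.203, -0.0]
wrist_force: [-0.0, 0.3, 0.7]
finger_gap: 1.0
```

carry_out --pt "1 0 0 0 -0.121" --pt "1 0 0 0 -0.121" --pt "1 0 0 0 -0.121" --pt "1 0 0 0 -0.121" --pt "1 0 0 0 -0.121" --pt "1 0 0 0 -0.121" --pt "1 0 0 0 -0.121" --pt "1 0 0 0 0"

```text
clock: 2.43
eef_pos: [0.5079, -0.2016, 0.2223]
tool_rot: [-0.0, 0.976, 0.216, -0.0]
wrist_force: [0.5, -0.2, -0.3]
finger_gap: 1.002
```

Run:
```python
from h import *
st()
snap("wrist","w1.png",None,1.5)
r=np.load('last_wrist.npz'); print(r["view"].round(3)); print(proj(r,(.524,-.168,.052)),proj(r,(.524,-.168,.022)))
```

```text
2.4333 [ 0.5079 -0.2016  0.2223] x [ 0.906  0.422 -0.001] z [-0.001  0.    -1.   ] q [ 0.63  0.3  -0.44  1.84  0.15  1.03  0.56] F [ 0.5 -0.2 -0.3] gap 1.0016586196217865
[[ 0.907  0.421 -0.001 -0.375]
 [ 0.403 -0.868  0.291 -0.416]
 [ 0.122 -0.264 -0.957  0.276]
 [ 0.     0.     0.     1.   ]]
[276.01762496 161.43936616] [274.01791812 157.45923141]
```

View pics/w1.png

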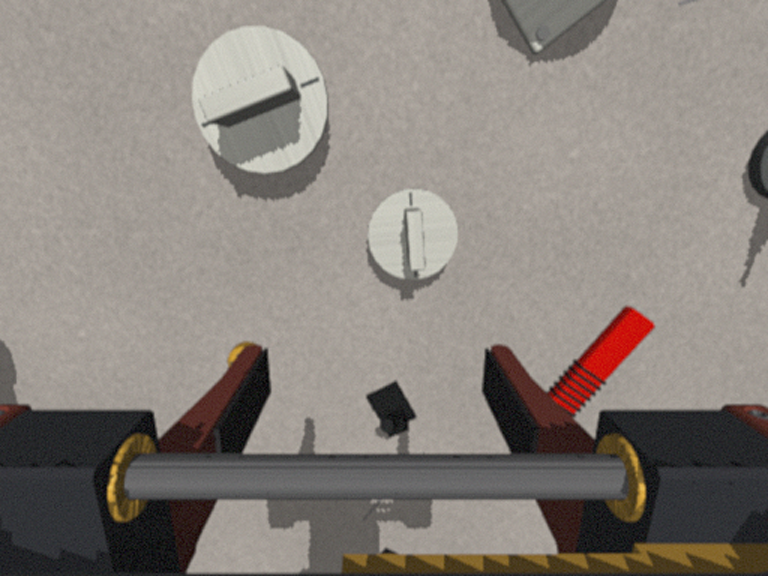

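The wrist picture shows the small lid at (413,235). Its fin runs from (414,208) to (417,269), with score marks at (410,198) and (416,275).

Run:
```python
from h import *
r=np.load('last_wrist.npz')
c=pix(r,413/1.5,234.5/1.5,.022)
a,b=pix(r,414/1.5,208/1.5,.052),pix(r,417.5/1.5,268/1.5,.052)
e,f=pix(r,410.5/1.5,198/1.5,.022),pix(r,416/1.5,275/1.5,.022)
for p,q in ((a,b),(e,f)): d=q-p; print((p+q)/2,np.linalg.norm(d),np.degrees(np.arctan2(d[1],d[0])))
print(c)
im=cv2.resize(r["img"][110:200,230:320],None,fx=6,fy=6,interpolation=cv2.INTER_CUBIC); cv2.imwrite('pics/lidc.png',im)
```

```text
[ 0.52400486 -0.16496336  0.052     ] 0.046487062645467356 -60.232462966380304
[ 0.52623014 -0.16817307  0.022     ] 0.06498597704683048 -59.58142028397621
[ 0.52487098 -0.16603444  0.022     ]
```

View pics/lidc.png

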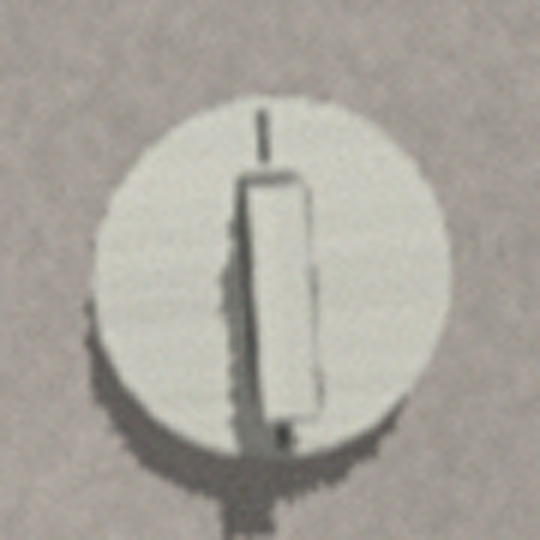

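The enlarged crop shows the lid with its score line at (263,135), its fin axis from (276,183) to (293,417), and its cap centre at (272,277). That gives a fin yaw of about -60.5° and a position of about (0.5246,-0.166). Next I'll go beside the pot and look at the pot and knob.

carry_out --pt "0 20.4 -25.2 0 0" --pt "0 20.4 -25.2 0 0" --pt "0 20.4 -25.2 0 0" --pt "0 20.4 -25.2 0 0" --pt "0 20.4 -25.2 0 0" --pt "0 20.4 -25.2 0 0" --pt "0 20.4 -25.2 0 0" --pt "0 20.4 -25.2 0 0" --pt "0 20.4 -25.2 0 0" --pt "0 20.4 -25.2 0 0"

```text
clock: 3.32
eef_pos: [0.5881, 0.1141, 0.2225]
tool_rot: [0.0, 0.977, 0.212, -0.0]
wrist_force: [0.5, 0.8, 0.1]
finger_gap: 0.28
```

carry_out --pt "0 0 0 0 -0.121" --pt "0 0 0 0 -0.121" --pt "0 0 0 0 -0.121" --pt "0 0 0 0 -0.121" --pt "0 0 0 0 -0.121" --pt "0 0 0 0 0"

```text
clock: 3.82
eef_pos: [0.5878, 0.1125, 0.2222]
tool_rot: [-0.0, 0.868, 0.496, -0.0]
wrist_force: [-0.6, 0.2, -0.2]
finger_gap: 0.005
```

Run:
```python
from h import *
st()
snap("wrist","w2.png",None,1.5)
r=np.load('last_wrist.npz'); print(proj(r,(.5285,.0775,.06))*1.5,proj(r,(.5585,.198,.102))*1.5)
```

```text
3.8167 [0.5878 0.1125 0.2222] x [ 0.508  0.861 -0.   ] z [-0.001 -0.    -1.   ] q [ 0.22  0.43 -0.67  1.71  0.3   1.1   0.49] F [-0.6  0.2 -0.2] gap 0.004646207950175086
[296.36778188 231.79232616] [470.01442305 184.92476115]
```

View pics/w2.png

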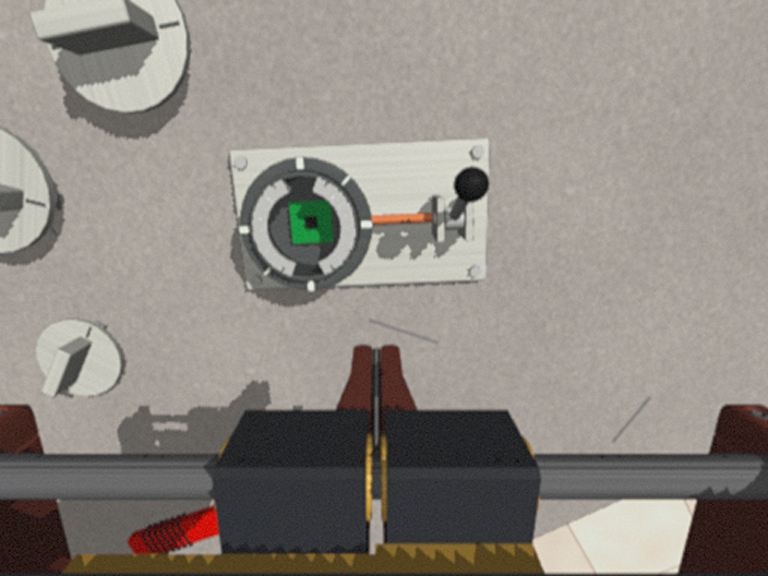

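The picture shows the knob at (471,184). The wide marks are at (300,162), (310,287), (244,230) and (366,225), and the half marks at (348,181) and (266,272).

Run:
```python
from h import *
r=np.load('last_wrist.npz')
P=lambda u,v,z:pix(r,u/1.5,v/1.5,z)
for z in (.045,.05,.055,.06):
  m=[P(*q,z) for q in ((300,162),(310,287),(244,230),(366,225),(348,181),(266,272))]
  for a,b in ((0,1),(2,3),(4,5)):
    d=m[b]-m[a]; print(z,(m[a]+m[b])[:2]/2,np.linalg.norm(d).round(4),np.degrees(np.arctan2(d[1],d[0])).round(1))
print(P(303,226,.06),P(471,184,.102))
im=cv2.resize(r["img"][95:200,150:260],None,fx=5,fy=5,interpolation=cv2.INTER_CUBIC); cv2.imwrite('pics/potc.png',im)
```

```text
0.045 [0.52940857 0.08199286] 0.097 -28.7
0.045 [0.52954528 0.08160241] 0.0955 61.7
0.045 [0.53013704 0.08202151] 0.0976 -74.2
0.05 [0.52925425 0.08303407] 0.0955 -28.7
0.05 [0.52938894 0.08264937] 0.0941 61.7
0.05 [0.529972   0.08306231] 0.0962 -74.2
0.055 [0.52909992 0.08407529] 0.0941 -28.7
0.055 [0.52923261 0.08369633] 0.0927 61.7
0.055 [0.52980697 0.0841031 ] 0.0947 -74.2
0.06 [0.5289456  0.08511651] 0.0927 -28.7
0.06 [0.52907627 0.08474329] 0.0913 61.7
0.06 [0.52964193 0.0851439 ] 0.0933 -74.2
[0.52742646 0.08414821 0.06      ] [0.55831254 0.19879214 0.102     ]
```

View pics/potc.png

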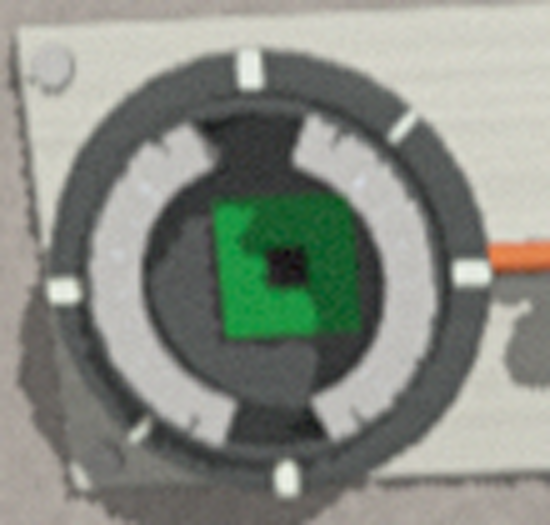

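The crop confirms the slots and marks: wide marks at crop (250,68), (287,478), (64,290) and (472,271), half marks at (405,123) and (140,430). The pot is at about (0.5285,0.084) with its x at -29°, and the knob is at (0.558,0.199). I'll go behind the knob and push it.

carry_out --pt "0 14.6 -28.6 0 0" --pt "0 14.6 -28.6 0 0" --pt "0 14.6 -28.6 0 0" --pt "0 14.6 -28.6 0 0" --pt "0 0 0 33 0" --pt "0 0 0 33 0" --pt "0 0 0 33 0" --pt "0 0 0 33 0" --pt "0 0 0 0 0"

```text
clock: 4.62
eef_pos: [0.5155, 0.2187, 0.085]
tool_rot: [-0.0, 0.87, 0.493, -0.005]
wrist_force: [-1.5, -1.2, 0.1]
finger_gap: 0.001
```

carry_out --pt "0 0 10 0 0" --pt "0 0 10 0 0" --pt "0 0 10 0 0" --pt "0 0 0 0 0"

```text
clock: 4.95
eef_pos: [0.5487, 0.2052, 0.0929]
tool_rot: [0.0, 0.87, 0.494, 0.002]
wrist_force: [-0.5, 3.4, -0.1]
finger_gap: 0.008
```

carry_out --pt "0 0 10 0 0" --pt "0 0 10 0 0" --pt "0 0 10 0 0" --pt "0 0 10 0 0" --pt "0 0 0 0 0"

```text
clock: 5.37
eef_pos: [0.5816, 0.1843, 0.0908]
tool_rot: [0.0, 0.869, 0.494, 0.001]
wrist_force: [-1.5, 2.1, 2.9]
finger_gap: 0.004
```

carry_out --pt "0 0 5 0 0" --pt "0 0 0 0 0" --pt "0 0 0 0 0"

```text
clock: 5.62
eef_pos: [0.5832, 0.1831, 0.0904]
tool_rot: [-0.0, 0.869, 0.496, -0.0]
wrist_force: [-3.2, 3.3, 1.1]
finger_gap: 0.004
```

carry_out --pt "0 0 4 0 0" --pt "0 0 0 0 0" --pt "0 0 0 0 0"

```text
clock: 5.87
eef_pos: [0.586, 0.1813, 0.09]
tool_rot: [-0.0, 0.868, 0.496, -0.001]
wrist_force: [-3.5, 4.1, -0.9]
finger_gap: 0.007
```

carry_out --pt "0 0 2 0 0" --pt "0 0 0 0 0" --pt "0 0 0 0 0"

```text
clock: 6.12
eef_pos: [0.587, 0.1806, 0.0898]
tool_rot: [-0.001, 0.868, 0.496, -0.001]
wrist_force: [-5.3, 4.1, -2.1]
finger_gap: 0.003
```

carry_out --pt "0 0 3 0 0" --pt "0 0 0 0 0" --pt "0 0 0 0 0"

```text
clock: 6.37
eef_pos: [0.5875, 0.1804, 0.0896]
tool_rot: [-0.002, 0.868, 0.497, -0.003]
wrist_force: [-9.1, 6.2, 0.5]
finger_gap: 0.005
```

carry_out --pt "0 0 4 0 0" --pt "0 0 0 0 0" --pt "0 0 0 0 0"

```text
clock: 6.62
eef_pos: [0.5881, 0.1801, 0.0895]
tool_rot: [-0.003, 0.867, 0.498, -0.004]
wrist_force: [-17.9, 8.9, 5.4]
finger_gap: 0.002
```

Run:
```python
from h import *
st()
snap("scene","s2.png",(230,100,400,230),4)
```

```text
6.6167 [0.5881 0.1801 0.0895] x [ 0.505  0.863 -0.004] z [-0.011  0.001 -1.   ] q [ 0.06  0.61 -0.62  1.77  0.43  0.91  0.29] F [-17.9   8.9   5.4] gap 0.0016298692690002261
```

View pics/s2.png

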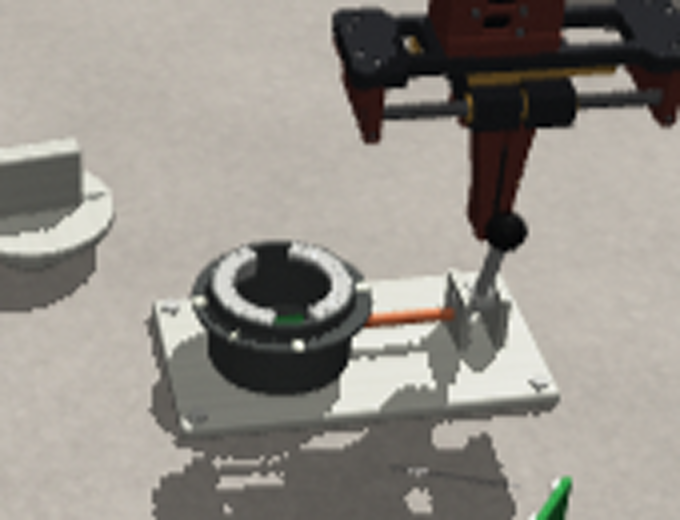

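The lever at (490,270) leans over to the stop side, with the knob at (507,232). The force reached 20 N with no further motion, so it is at the stop. I'll ease back, then rise.

carry_out --pt "0 0 -16 0 0" --pt "0 0 -16 0 0" --pt "0 0 -16 0 0" --pt "0 0 -16 0 0" --pt "0 0 -16 0 0" --pt "0 0 -16 0 0" --pt "0 0 0 -33 0" --pt "0 0 0 -33 0" --pt "0 0 0 -33 0" --pt "0 0 0 0 0"

```text
clock: 7.5
eef_pos: [0.5156, 0.2273, 0.1962]
tool_rot: [0.001, 0.869, 0.495, 0.005]
wrist_force: [0.7, 0.4, -0.3]
finger_gap: 0.006
```

carry_out --pt "0 0 0 0 0.105" --pt "0 0 0 0 0.105" --pt "0 0 0 0 0.105" --pt "0 0 0 0 0.105" --pt "0.6 0 0 0 0.105" --pt "0.6 0 0 0 0"

```text
clock: 8.0
eef_pos: [0.5126, 0.2248, 0.1897]
tool_rot: [0.001, 0.968, 0.251, 0.001]
wrist_force: [-0.1, -0.3, 0.2]
finger_gap: 0.123
```

Run:
```python
from h import *
s,m=st(); p=np.array(s["eef_pos"])
snap("scene","s3.png",(230,100,400,230),4)
print("to lid tool mm",1000*m.T@(np.array([.5245,-.167,.2])-p))
```

```text
8.0 [0.5126 0.2248 0.1897] x [0.874 0.486 0.001] z [ 0.001 -0.001 -1.   ] q [-0.05  0.39 -0.6   1.84  0.26  1.   -0.25] F [-0.1 -0.3  0.2] gap 0.12258635413823255
to lid tool mm [-180.14304678  348.17534928   -9.96984358]
```

View pics/s3.png

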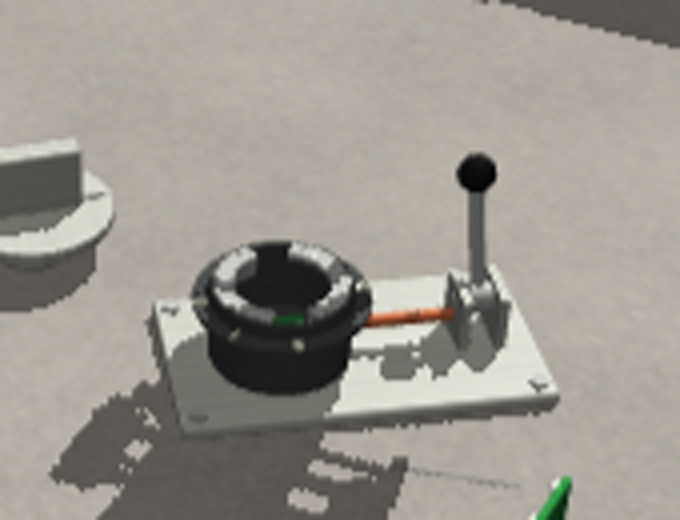

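The lever sprang back: the knob is at (477,172), at rest. Now to the lid.

carry_out --pt "0.6 -18 34.8 1 0" --pt "0.6 -18 34.8 1 0" --pt "0.6 -18 34.8 1 0" --pt "0.6 -18 34.8 1 0" --pt "0.6 -18 34.8 1 0" --pt "0.6 -18 34.8 1 0" --pt "0.6 -18 34.8 1 0" --pt "0.6 -18 34.8 1 0" --pt "0.6 -18 34.8 1 0" --pt "0.6 -18 34.8 1 0"

```text
clock: 8.88
eef_pos: [0.5256, -0.1686, 0.1797]
tool_rot: [0.001, 0.967, 0.255, 0.0]
wrist_force: [1.2, 0.1, 0.0]
finger_gap: 0.601
```

carry_out --pt "0.6 0 0 30 0" --pt "0.6 0 0 30 0" --pt "0.6 0 0 30 0" --pt "0.6 0 0 0 0" --pt "0.6 0 0 0 0"

```text
clock: 9.3
eef_pos: [0.5249, -0.1661, 0.0888]
tool_rot: [-0.001, 0.967, 0.254, -0.001]
wrist_force: [-0.5, 0.0, 0.1]
finger_gap: 0.597
```

Run:
```python
from h import *
s,m=st(); p=np.array(s["eef_pos"])
r=snap("wrist","w3.png",None,1.5)
print("to lid tool mm",1000*m.T@(np.array([.5245,-.167,.027])-p))
print(proj(r,(.5245,-.167,.022))*1.5,proj(r,(.5245,-.167,.052))*1.5, proj(r,p)*1.5)
```

```text
9.3 [ 0.5249 -0.1661  0.0888] x [ 0.871  0.492 -0.002] z [-0.003  0.001 -1.   ] q [ 0.53  0.48 -0.43  1.94  0.27  0.78  0.46] F [-0.5  0.   0.1] gap 0.59739756681212
to lid tool mm [-0.63125331  0.76330299 61.78976437]
[375.87037523 316.43410612] [375.73822928 336.42392034] [377.37423281 368.31243087]
```

View pics/w3.png

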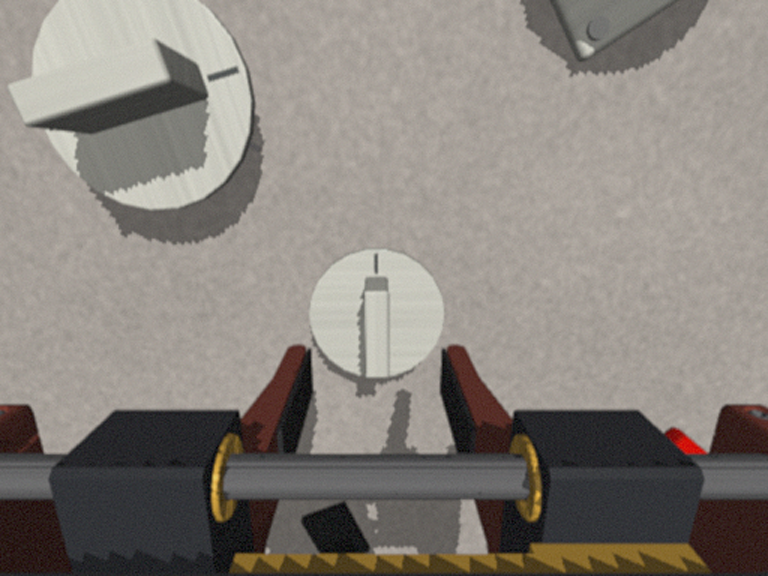

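The picture shows the lid between the fingers: cap centre at (377,314), fin vertical at x=376, within 1.5 mm of where I expected it. I'll descend and grip.

carry_out --pt "0.6 0 0 20 0" --pt "0.6 0 0 20 0" --pt "0.6 0 0 15 0" --pt "0.6 0 0 6 0" --pt "0.6 0 0 0 0" --pt "0.6 0 0 0 0"

```text
clock: 9.85
eef_pos: [0.5271, -0.1664, 0.0302]
tool_rot: [0.001, 0.967, 0.254, 0.001]
wrist_force: [-0.9, -0.5, 0.1]
finger_gap: 0.597
```

carry_out --pt "0 0 0 0 0" --pt "0 0 0 0 0" --pt "0 0 0 0 0" --pt "0 0 0 0 0" --pt "0 0 0 0 0" --pt "0 0 0 0 0" --pt "0 0 0 0 0" --pt "0 0 0 0 0" --pt "0 0 0 0 0" --pt "0 0 0 0 0" --squeeze 35

```text
clock: 10.68
eef_pos: [0.5258, -0.1664, 0.0287]
tool_rot: [0.0, 0.967, 0.253, -0.0]
wrist_force: [-1.2, -0.7, 2.1]
finger_gap: 0.133
```

Run:
```python
from h import *
s,m=st()
```

```text
10.6833 [ 0.5258 -0.1664  0.0287] x [ 0.872  0.49  -0.   ] z [-0. -0. -1.] q [ 0.5   0.57 -0.39  1.97  0.34  0.66  0.41] F [-1.2 -0.7  2.1] gap 0.1329935710307118
```

carry_out --pt "0 0 0 -25 0" --pt "0 0 0 -30 0" --pt "0 0 0 -30 0" --pt "0 0 0 -25 0" --pt "0 0 0 0 0"

```text
clock: 11.1
eef_pos: [0.529, -0.1668, 0.1435]
tool_rot: [0.002, 0.967, 0.253, 0.003]
wrist_force: [0.2, -0.2, -0.7]
finger_gap: 0.13
```

carry_out --pt "0 15.6 -27.1 0 0" --pt "0 15.6 -27.1 0 0" --pt "0 15.6 -27.1 0 0" --pt "0 15.6 -27.1 0 0" --pt "0 15.6 -27.1 0 0" --pt "0 15.6 -27.1 0 0" --pt "0 15.6 -27.1 0 0" --pt "0 15.6 -27.1 0 0" --pt "0 0 0 0 0" --pt "0 0 0 0 0"

```text
clock: 11.93
eef_pos: [0.5278, 0.0861, 0.1379]
tool_rot: [-0.0, 0.967, 0.255, -0.0]
wrist_force: [-0.0, -1.6, -2.1]
finger_gap: 0.133
```

carry_out --pt "0 0 0 0 -0.11" --pt "0 0 0 0 -0.11" --pt "0 0 0 0 -0.11" --pt "0 0 0 0 -0.11" --pt "0 0 0 0 -0.11" --pt "0 0 0 0 0" --pt "0 0 0 0 0"

```text
clock: 12.52
eef_pos: [0.5283, 0.0823, 0.138]
tool_rot: [-0.0, 0.864, 0.504, -0.001]
wrist_force: [0.0, -0.6, -0.9]
finger_gap: 0.134
```

Run:
```python
from h import *
s,m=st();p=np.array(s["eef_pos"])
r=snap("wrist","w4.png"); q=snap("scene","s4.png")
a=cv2.resize(r["img"][60:300,130:380],None,fx=1.8,fy=1.8); b=cv2.resize(q["img"][100:235,240:370],None,fx=2.6,fy=2.6)
c=np.zeros((432,800,3),np.uint8); c[:432,:450]=a; c[:351,455:455+338]=b; cv2.imwrite('pics/c4.png',c)
f=lambda r,P,o,k:(proj(r,P)-o)*k
pot=np.array([.5287,.0838,.06]); th=np.radians(-29)
print("wrist: cap ctr exp",f(r,p-[0,0,.0067],[130,60],1.8))
for a in (0,90,180,270,-45,135):
  print(a,f(r,pot+[.046*np.cos(th+np.radians(a)),.046*np.sin(th+np.radians(a)),-.002],[130,60],1.8))
print("tool delta to pot",1000*m.T@(pot+[0,0,.04]-p))
```

```text
12.5167 [0.5283 0.0823 0.138 ] x [ 0.492  0.871 -0.001] z [-0.001 -0.    -1.   ] q [ 0.25  0.43 -0.65  1.94  0.33  0.89  0.49] F [ 0.  -0.6 -0.9] gap 0.1343424860787923
wrist: cap ctr exp [218.98137321 326.42813064]
0 [222.43797887 346.04455382]
90 [315.72334314 260.55534168]
180 [221.2204394  167.24913678]
270 [128.15182473 262.08395164]
-45 [158.35788297 322.60105718]
135 [290.31829913 195.25874387]
tool delta to pot [ 1.57569209 -0.35073439 38.03620269]
```

View pics/c4.png

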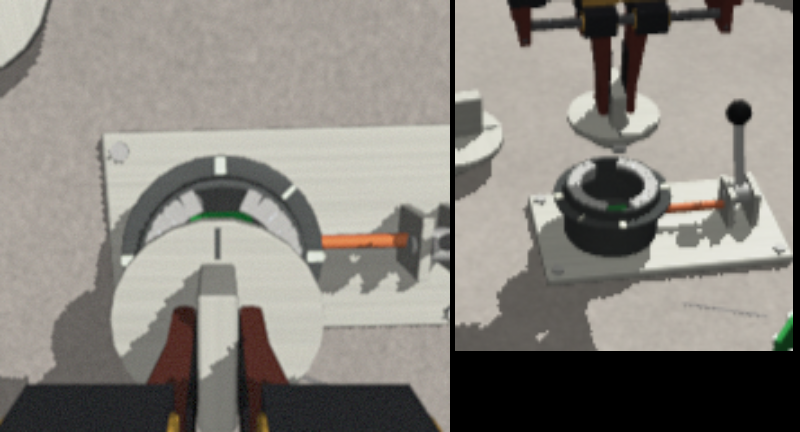

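The composite shows the pot marks at (220,166), (316,256), (127,261) and (290,191), within about 1.5 mm and 1° of prediction. The cap centre is at about (218,323), so the lid is centred on the TCP within 1 mm. I'll nudge it and lower.

carry_out --pt "0 1.5 -0.5 10 -0.01" --pt "0 0 0 15 0" --pt "0 0 0 15 0" --pt "0 0 0 5 0" --pt "0 0 0 0 0" --pt "0 0 0 0 0"

```text
clock: 13.12
eef_pos: [0.5287, 0.0856, 0.0935]
tool_rot: [-0.0, 0.86, 0.511, -0.0]
wrist_force: [-0.4, 0.7, -0.3]
finger_gap: 0.132
```

carry_out --pt "0 0 0 4 0" --pt "0 0 0 4 0" --pt "0 0 0 2 0" --pt "0 0 0 0 0" --pt "0 0 0 0 0"

```text
clock: 13.53
eef_pos: [0.5288, 0.0853, 0.0837]
tool_rot: [0.0, 0.86, 0.511, -0.0]
wrist_force: [0.3, -0.0, -2.1]
finger_gap: 0.132
```

carry_out --pt "0 0 0 3 0" --pt "0 0 0 2 0" --pt "0 0 0 0 0" --pt "0 0 0 0 0"

```text
clock: 13.87
eef_pos: [0.5286, 0.0853, 0.0785]
tool_rot: [-0.0, 0.86, 0.511, -0.0]
wrist_force: [0.0, 0.1, -1.7]
finger_gap: 0.134
```

carry_out --pt "0 0 0 2.5 0" --pt "0 0 0 1.5 0" --pt "0 0 0 0 0" --pt "0 0 0 0 0"

```text
clock: 14.2
eef_pos: [0.5287, 0.0854, 0.0745]
tool_rot: [-0.0, 0.86, 0.511, -0.0]
wrist_force: [-0.1, 0.4, -1.4]
finger_gap: 0.134
```

carry_out --pt "0 0 0 1.5 0" --pt "0 0 0 0 0" --pt "0 0 0 0 0" --pt "0 0 0 0 0"

```text
clock: 14.53
eef_pos: [0.5288, 0.0854, 0.0732]
tool_rot: [0.0, 0.86, 0.511, 0.0]
wrist_force: [0.9, -0.9, -0.8]
finger_gap: 0.134
```

carry_out --pt "0 0 0 1.5 0" --pt "0 0 0 0 0" --pt "0 0 0 0 0" --pt "0 0 0 0 0"

```text
clock: 14.87
eef_pos: [0.5289, 0.0854, 0.0726]
tool_rot: [0.0, 0.86, 0.511, 0.0]
wrist_force: [-3.9, -1.1, 8.2]
finger_gap: 0.138
```

The lid is seated: z matches the prediction of 0.0727 and the force is 8 N up. Now the turn, in two halves.

carry_out --pt "0 0 0 -0.5 0.05" --pt "0 0 0 0 0.07" --pt "0 0 0 0 0.07" --pt "0 0 0 0 0.07" --pt "0 0 0 0 0.07" --pt "0 0 0 0 0.07" --pt "0 0 0 0 0" --pt "0 0 0 0 0"

```text
clock: 15.53
eef_pos: [0.5293, 0.0857, 0.0726]
tool_rot: [0.0, 0.944, 0.331, 0.001]
wrist_force: [-0.3, 0.3, 2.8]
finger_gap: 0.14
```

carry_out --pt "0 0 0 0 0.07" --pt "0 0 0 0 0.07" --pt "0 0 0 0 0.07" --pt "0 0 0 0 0.07" --pt "0 0 0 0 0.07" --pt "0 0 0 0 0.034" --pt "0 0 0 0 0" --pt "0 0 0 0 0" --pt "0 0 0 0 0"

```text
clock: 16.28
eef_pos: [0.5293, 0.0856, 0.0726]
tool_rot: [-0.0, 0.989, 0.145, 0.0]
wrist_force: [0.1, 0.5, 5.5]
finger_gap: 0.132
```

Run:
```python
from h import *
s,m=st();p=np.array(s["eef_pos"]); print("jaw yaw",np.degrees(np.arctan2(m[1,0],m[0,0])),s["moment"])
r=snap("wrist","w5.png"); q=snap("scene","s5.png"); t=snap("top","t5.png")
a=cv2.resize(r["img"][90:300,140:370],None,fx=2,fy=2,interpolation=cv2.INTER_CUBIC); b=cv2.resize(q["img"][125:225,250:370],None,fx=2.7,fy=2.7,interpolation=cv2.INTER_CUBIC)
c=np.zeros((420,800,3),np.uint8); c[:,:460]=a; c[:270,470:470+324]=b; cv2.imwrite('pics/c5.png',c)
```

```text
16.2833 [0.5293 0.0856 0.0726] x [0.958 0.286 0.001] z [ 0.001  0.    -1.   ] q [ 0.05  0.48 -0.41  1.99  0.28  0.73 -0.24] F [0.1 0.5 5.5] gap 0.13213107931183657
jaw yaw 16.633253119035167 [-0.12467027 -0.01620478 -0.12036801]
```

View pics/c5.png

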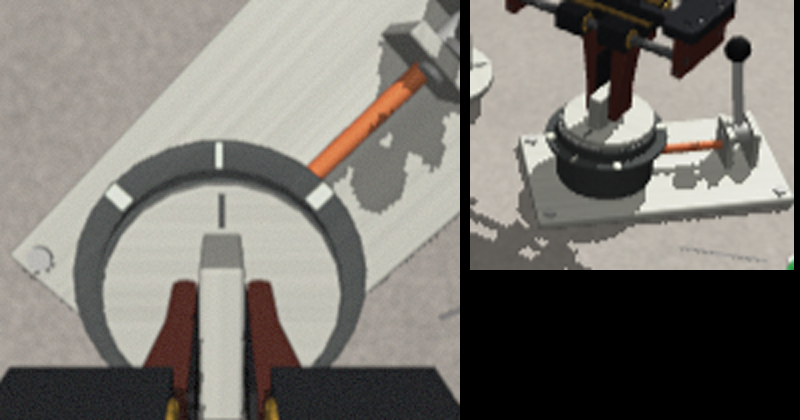

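The half mark at (219.5,155) lines up with the lid's score line at (221.5,210) to within 1°. The cap is down on the rim and the lever is at rest, so I'll hand the job in.

Run:
```python
from h import *
print(bot.close_job())
```

```text
the job is handed in; nothing more can be done
None
```

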